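# Pack the bottle opener and snap the picnic case shut

## Robot

A 6-joint arm with a two-finger parallel gripper is mounted at the origin on a cart in front of the work surface, level with it; the furniture and walls round the work are solid. World frame = base frame: x ahead of the robot, y to its left, z up, the work surface at z = 0. Lengths are in m, angles in rad, forces in N, time in s.
With the tool pointing down it reaches from about 0.375 to 0.75 m from the base axis. Payload 9 kg.
Tool frame: the origin (TCP) lies on the centre line of the jaws, within the pads' length; the fingertips stand 22 mm ahead of it and the grasp point (between the pads) lies 3 mm ahead of it (env.tips_ahead is the distance from the TCP to the fingertips, in m); z points along the fingers, y is the line along which they close (so a half turn about z gives the same grasp; the last joint's range is limited). The gripper opens to 85 mm and grips with 20 to 120 N. Pads are 22 mm wide; open, the fingers measure 114 mm over their backs; the gripper's body (76 mm by 85 mm) begins 54 mm behind the grasp point. The pads swing forward as they close: fully open they stand 13 mm farther back than shut.
Start: joints at [0.96, 0.104, 0.097, 1.564, 0, 1.353], TCP at [0.23, 0.554, 0.253] pointing down, gripper open.
Joint ranges: [-2.99, 2.99], [-0.84, 1.86], [-1.1, 1.16], [-1.84, 2.11], [-1.51, 1.56], [-3.14, 3.14]. Speed limits (rad/s): [2.22, 2.22, 2.57, 3.14, 3.14, 3.14].

## Interface

Orientations are given as a unit quaternion [w, x, y, z].
In Python, from bench import env, readout, eyes gives the robot as it stands. Calls block until the motion is done:
- env.move_ptp(position, orientation): joint-space move of the TCP to a pose.
- env.move_l(position, ori=None, speed=0.15): straight line of the TCP; ori=None keeps the orientation; speed is the mean speed in m/s.
- env.move_joints(angles): joint-space move.
- env.grip(opening, grip_force=None): finger opening in m; grip_force is the grip in N (None keeps the last); returns when the fingers have stopped.
- env.pause(seconds).
- env.inverse_kinematics(position, orientation): joint angles nearest the present ones, or None.
- readout.state(): the state.
- eyes.grab_frame(name): name is "scene" or "top" or "wrist"; returns a dict with "img" (420x560x3 uint8, red, green, blue), "mtx" (3x3 intrinsics, pixels), "dist" ([k1, k2, p1, p2, k3] as OpenCV has them; the pictures are not rectified), "R" (3x3) and "t" (3): a world point X has camera coordinates R X + t. Camera axes: x right, y down, z forward; pixel columns grow to the right and rows downward; lengths in m; the calibration is good to about 2 mm. A picture is of the moment at which its call begins. There is no depth.
A pose or a line that the arm cannot do raises env.IKError and nothing moves.
- env.job_done(): hands the job in; it is judged then, once.
Trained networks look in the newest picture that a camera, given by its name, has taken for a name from the list of things; names that differ only in an ending like _2 or _b are one class to them, and where a whole thing is asked for, a point or a joint stands for the part that bears it (a point fixed in the world has none). Each returns a list of dicts, best first, with "conf" (0 to 1); they miss things now and then, are a little off and sometimes report something else, mostly with a low value. They report only what shows in the picture. A call takes as long as a camera call.
- eyes.silhouettes(query, camera): "mask" (420x560 bool, what is visible of it) and "extent" ([left, top, right, bottom] in pixels, round what is visible of it).
- eyes.spot_point(query, camera): "pixel" ([column, row] in pixels: a listed point, or the origin of a listed thing).
The state is a dict: "time": time; "joints": joint angles; "joint_vel": joint speeds; "effort": joint torques, N m; "eef_pos": TCP position; "tcp_rot": TCP orientation; "ft_force": force on the tool from outside, world axes, zero at the start; "ft_torque": the same for the moment, N m; "grip_width": finger opening in m; "grip_force": force on a finger pad.
Only numpy, scipy, OpenCV 4.12 (cv2) and the standard library are available. Lean on these libraries where they do the work, as an engineer would, in place of code of your own. Each camera call takes 0.05 s, during which the arm holds its last target. There are 200 camera calls.

## Task

Lay the bottle opener flat in the bottom half of the open blue picnic case, setting it down rather than letting it fall. Then push the sprung lid over and press it down, without gripping it hard or forcing it, until its edge meets the bottom half all round and the white catch snaps over, so that the case stays shut when you let go. Leave the small things round about (cups, spice jar, salt shaker, sachets) where they are.

Things in the scene. Friction and masses are not known exactly. Their poses are not given: they have to be found in the camera images.
- case: bottom half of the blue clamshell case, fixed to the table: an open tray 120 mm (its x) by 215 mm (its y) by 34 mm high, walls and floor 4 mm thick (inside 112 x 207 mm). Origin: centre of its underside on the table. Its -x side is the front with the white catch, roughly facing the robot; the lid is hinged along its +x side; z is up.
- case_lid (a joint): lid angle, rad: 0 = shut edge to edge, 1.57 = upright; starts open at 1.7 to 2.1, leaning away. Hinge friction 0.06 N m; a spring (0.10 N m/rad, relaxed at 1.9) pushes an uncaught lid back open (about 2 N at the front edge hold it down). Near 0.1 rad the lid's bar meets the catch; about 10 N on the lid's front then snap it home, and it stays below 0.03.
- lid_hinge (a point): middle of the hinge line, at the case's +x edge, 34 mm above the table; the lid turns about the case's y axis here.
- lid_top_edge (a point): on the lid (blue shell 120 x 215 mm, 26 mm deep, 4 mm walls): middle of the outer edge of its outer face, at the side far from the hinge; 120 mm from the hinge line and, when shut, 60 mm above the table at the front. Its x points along the lid to the hinge, y along the hinge, z out of the outer face. A white bar sticks out 10 mm from the free side near the rim.
- case_catch (a joint): angle, rad, of the white spring catch, a flap 34 mm wide and 36 mm tall at the middle of the case's front, up to 16 mm in front of the tray wall: 0 = at rest (also when snapped over the lid's bar), positive = bent outward by the lid's bar. It needs no touching.
- opener_mid (a point): bottle opener with cream handle, 174 x 41 x 20 mm, about 80 g, rolled up to 0.2 rad about its length. The point is in the handle, 9.5 mm above its underside, 20 mm from the middle of its length towards the handle's end; the handle is 24 mm wide here. Its x runs along the opener towards the metal head (which ends 107 mm on; the handle ends 67 mm back), z up.
- cup_green: light green cup upside down, 64 mm tall, bystander; origin under its centre.
- cup_white: white cup upside down, 64 mm tall, bystander; origin under its centre.
- spice_jar: spice jar, 47 mm wide, 98 mm tall, bystander; origin under its centre.
- shaker: salt shaker with grey cap, 44 mm wide, 90 mm tall, bystander; origin under its centre.
- sachet_a: flat red sachet 30 x 75 x 9 mm, bystander; origin under its centre.
- sachet_b: flat olive green sachet 30 x 75 x 9 mm, bystander; origin under its centre.

How it is judged:
By the outcome, as a careful person would: the job done as asked, in the order asked, and still so for the second after the job is handed in, with the robot touching nothing.
It also fails if it takes over 67 s, if anything falls off the work surface, if the arm or the gripper's body presses on something with over 40 N, if the wrist force passes 120 N, or if a joint passes its speed limit or range.

## Working session

There is one attempt and no reset: what is moved stays moved. The work goes in short steps, each a Python script; the robot and the scene stay as the last script left them, time stands still between calls to the robot, and variables do not carry over. Pictures are saved under pics/ and viewed, at most 10 in all, crops included, and the job is handed in when it is done.

```bash
mkdir -p pics
cat > h.py <<'E'
import numpy as np, cv2
from bench import env, readout, eyes
from scipy.spatial.transform import Rotation as Ro
def save(cam,name):
    f=eyes.grab_frame(cam); cv2.imwrite('pics/'+name,f['img'][:,:,::-1]); return f
def ray(f,px):
    u=cv2.undistortPoints(np.array([[px]],float),f['mtx'],np.array(f['dist'],float))[0,0]
    R=np.array(f['R']);t=np.array(f['t']);return -R.T@t, R.T@np.array([u[0],u[1],1.])
def onz(f,px,z):
    c,d=ray(f,px); return c+d*(z-c[2])/d[2]
def proj(f,X):
    X=np.atleast_2d(np.array(X,float)); return cv2.projectPoints(X,cv2.Rodrigues(np.array(f['R']))[0],np.array(f['t'],float),f['mtx'],np.array(f['dist'],float))[0][:,0]
def quat(Rm):
    q=Ro.from_matrix(Rm).as_quat(); return [q[3],q[0],q[1],q[2]]
def down(yaw): # tool z down, tool y (closing) at angle yaw in world
    y=np.array([np.cos(yaw),np.sin(yaw),0]);z=np.array([0,0,-1.]);return quat(np.c_[np.cross(y,z),y,z])
E
cat > a.py <<'E'
from h import *
np.set_printoptions(precision=4,suppress=True)
for cam in ['top','scene']:
    f=save(cam,cam+'1.png')
    for n,z in [('case',0),('lid_hinge',.034),('opener_mid',.0095),('lid_top_edge',.14),('cup_green',0),('cup_white',0),('spice_jar',0),('shaker',0),('sachet_a',0),('sachet_b',0)]:
        for s in eyes.spot_point(n,cam)[:2]: print(cam,n,round(s['conf'],2),np.array(s['pixel']).round(1),onz(f,s['pixel'],z))
    for n in ['opener_mid','case']:
        for s in eyes.silhouettes(n,cam)[:1]:
            m=s['mask'].astype(np.uint8);print(n,s['conf'],s['extent'],cv2.minAreaRect(cv2.findNonZero(m)))
print(readout.state())
E
python3 a.py
```

```text
top case 0.58 [239.3 200. ] [0.524  0.0825 0.    ]
top lid_hinge 0.89 [237.3 177.3] [0.5985 0.0887 0.034 ]
top opener_mid 0.71 [331.5 214.8] [ 0.4745 -0.2408  0.0095]
top lid_top_edge 0.95 [247.5 155.4] [0.651  0.0488 0.14  ]
top cup_green 0.65 [137.3 244.7] [0.3629 0.4334 0.    ]
top cup_white 0.61 [409.6 198.6] [ 0.5366 -0.5211  0.    ]
top spice_jar 0.75 [145.6 182.9] [0.5809 0.4151 0.    ]
top shaker 0.68 [143.8 163.6] [0.6505 0.4252 0.    ]
top sachet_a 0.71 [275.7 243.2] [ 0.374  -0.0471  0.    ]
top sachet_a 0.55 [299.8 237.9] [ 0.3933 -0.1309  0.    ]
top sachet_b 0.71 [275.7 243.2] [ 0.374  -0.0471  0.    ]
top sachet_b 0.55 [299.8 237.9] [ 0.3933 -0.1309  0.    ]
opener_mid 0.53 [321.1, 195.3, 344.7, 244.2] ((332.5, 219.0000457763672), (49.64070510864258, 11.62755298614502), 63.43495178222656)
case 0.64 [202.1, 147.9, 277.8, 223.9] ((237.4500274658203, 184.14999389648438), (65.45914459228516, 65.1429214477539), 18.434947967529297)
scene case 0.82 [247.9 199.4] [0.524  0.1019 0.    ]
scene lid_hinge 0.84 [269.2 185.9] [0.5971 0.0783 0.034 ]
scene opener_mid 0.74 [252.7 199.2
[... 688 characters left out ...]
.20001220703125), (15.205260276794434, 50.087921142578125), 26.56505012512207)
case 0.76 [223.2, 141.2, 302.1, 223.0] ((263.5942687988281, 186.2931671142578), (61.23362350463867, 77.42469787597656), 50.06361770629883)
{'time': 1.3, 'joints': array([0.9603, 0.1041, 0.0973, 1.5639, 0.    , 1.3531]), 'joint_vel': array([ 0.0001, -0.0003,  0.0007, -0.    ,  0.0018, -0.0011]), 'effort': array([ -0.0018, -55.6753,  50.377 ,   0.0008,  -0.0004,  -0.    ]), 'eef_pos': array([0.2297, 0.5543, 0.2533]), 'tcp_rot': array([0.    , 0.1952, 0.9808, 0.    ]), 'ft_force': array([-0.4564, -0.1541, -0.0609]), 'ft_torque': array([-0.0003, -0.0177,  0.0327]), 'grip_force': 0.0, 'grip_width': 0.08558302824577846}
```

```bash
python3 -c "
import cv2
a=cv2.imread('pics/top1.png')[130:270,190:430];b=cv2.imread('pics/scene1.png')[130:310,190:430]
cv2.imwrite('pics/c1.png',cv2.resize(a,None,fx=3.3,fy=3.3,interpolation=2)); cv2.imwrite('pics/c2.png',cv2.resize(b,None,fx=3.3,fy=3.3,interpolation=2))"
```

```text
(no output)
```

View pics/c1.png

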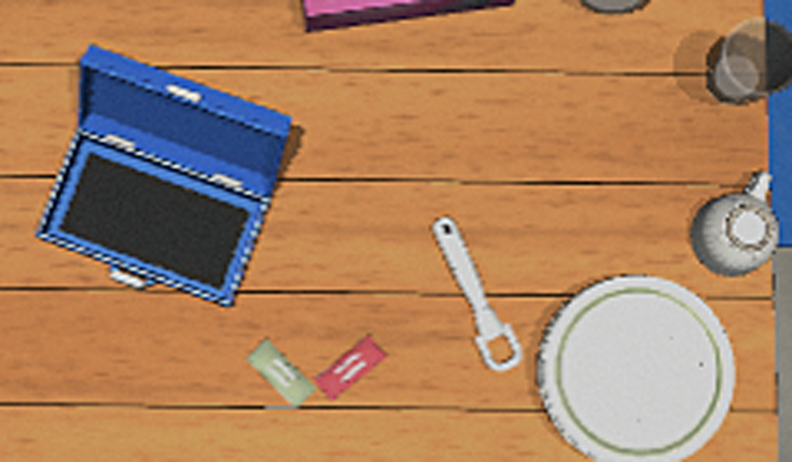

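View pics/c2.png

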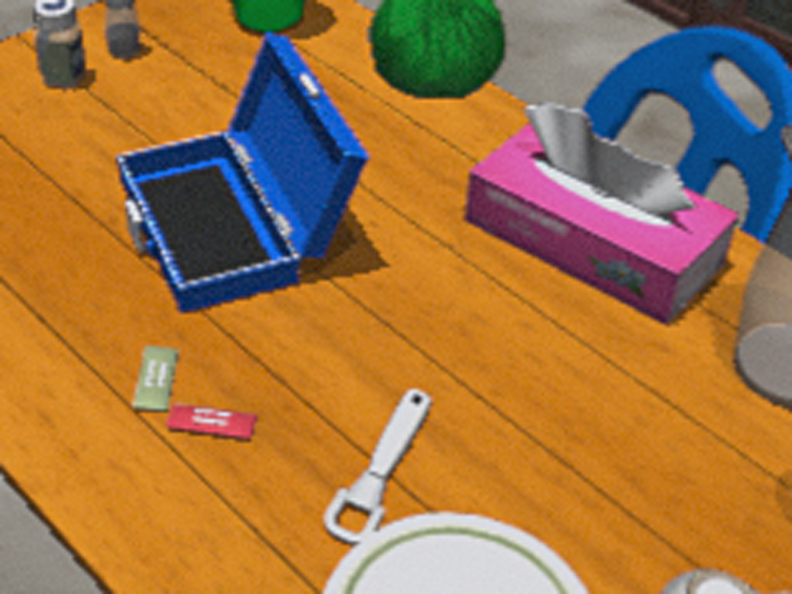

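```bash
cat > b.py <<'E'
from h import *
np.set_printoptions(precision=4,suppress=True)
f=eyes.grab_frame('top')
k=lambda x,y:(190+x/3.3,130+y/3.3)
P=[onz(f,k(*p),.034) for p in [(40,237),(230,304),(80,130),(268,198)]];print(np.array(P))
d=P[0]-P[1];print('yaw front',np.arctan2(-d[0],d[1]),np.linalg.norm(d))
a,b=onz(f,k(445,222),.012),onz(f,k(508,362),.012);d=b-a;yo=np.arctan2(d[1],d[0]);print('opener',a,b,yo)
yaw=yo+np.pi/2
for y in (yaw,yaw+np.pi): print(env.inverse_kinematics([.474,-.239,.2],down(y)))
ys=[y for y in (yaw,yaw+np.pi,yaw-np.pi)]
best=min((j for j in (env.inverse_kinematics([.474,-.239,.22],down(y)) for y in ys) if j is not None),key=lambda j:abs(j[5]))
env.move_joints(best)
f=save('wrist','w1.png')
for s in eyes.spot_point('opener_mid','wrist')[:2]: print(s['conf'],s['pixel'],onz(f,s['pixel'],.0095))
for s in eyes.silhouettes('opener_mid','wrist')[:1]: print(s['conf'],s['extent']); m=s['mask'];np.save('m.npy',m)
v=np.array([onz(f,p,.012)[:2] for p in cv2.findNonZero(m.astype(np.uint8))[::5,0].astype(float)])
c=v.mean(0);w=np.linalg.svd(v-c,full_matrices=False)[2][0];t=(v-c)@w
print(c,w,np.arctan2(w[1],w[0]),t.min(),t.max(),c+w*t.min(),c+w*t.max())
print(readout.state()['time'],readout.state()['joints'])
E
python3 b.py
```

```text
[[ 0.5113  0.2076  0.034 ]
 [ 0.4437  0.0087  0.034 ]
 [ 0.6254  0.1693  0.034 ]
 [ 0.5555 -0.0293  0.034 ]]
yaw front -0.32768256918706545 0.21007007973197855
opener [ 0.5357 -0.2174  0.012 ] [ 0.3879 -0.2833  0.012 ] -2.7221249848941294
[-0.7136 -0.1114 -0.2143  1.4679  0.      2.0085]
[-0.7136 -0.1114 -0.2143  1.4679  0.     -1.1331]
0.95 [275.8, 197.2] [ 0.4836 -0.2393  0.0095]Traceback (most recent call last):
  File "b.py", line 16, in <module>
    v=np.array([onz(f,p,.012)[:2] for p in cv2.findNonZero(m.astype(np.uint8))[::5,0].astype(float)])
                                                           ^
NameError: name 'm' is not defined
```

View pics/w1.png

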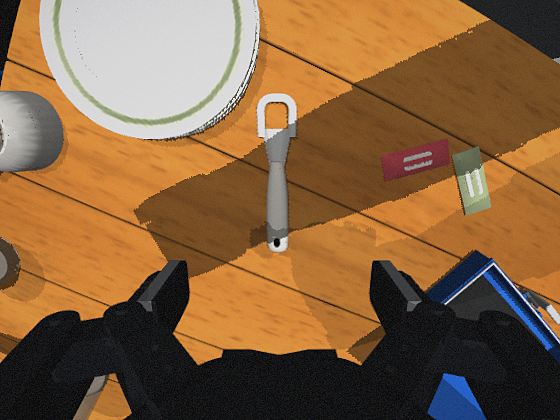

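Wrist view: the opener is near vertical in the image, handle end at (278,250), head end at (277,94), clear of the plate. The fingers can close on it.

```bash
cat > c.py <<'E'
from h import *
np.set_printoptions(precision=4,suppress=True)
f=eyes.grab_frame('wrist')
a,b=onz(f,(278,250),.010),onz(f,(277,94),.005);d=b-a;yo=np.arctan2(d[1],d[0]);L=np.linalg.norm(d);print(a,b,yo,L,env.tips_ahead)
u=d/L; mid=(a+67/174*d)
s=eyes.spot_point('opener_mid','wrist')[0]; sp=onz(f,s['pixel'],.0095);print('mid',mid,sp)
if abs(L-.174)<.012 and np.linalg.norm((mid-sp)[:2])<.015:
    p=(mid+sp)/2
    ys=[yo+np.pi/2,yo-np.pi/2]
    y=min(ys,key=lambda y:abs(env.inverse_kinematics([p[0],p[1],.15],down(y))[5]-readout.state()['joints'][5]))
    env.move_ptp([p[0],p[1],.10],down(y))
    env.move_l([p[0],p[1],.026],speed=.1)
    env.grip(0.0,30)
    st=readout.state();print(st['grip_width'],st['grip_force'],st['ft_force'],st['eef_pos'])
    if st['grip_width']>.01:
        env.move_l([p[0],p[1],.30],speed=.25)
        st=readout.state();print(st['grip_width'],st['ft_force'])
        C=np.array([.534,.088]);yc=-.328
        cy=np.array([-np.sin(yc),np.cos(yc)])
        T=C+.02*cy; yn=y+((yc-np.pi/2)-yo)
        print('target',T,yn)
        env.move_ptp([T[0],T[1],.30],down(yn))
        f=save('wrist','w2.png')
        for n,z in [('case',0),('lid_hinge',.034),('lid_top_edge',.15),('opener_mid',.28)]:
            for s in eyes.spot_point(n,'wrist')[:1]: print(n,s['conf'],s['pixel'],onz(f,s['pixel'],z))
print(readout.state()['time'],readout.state()['joints'])
E
python3 c.py
```

```text
[ 0.5398 -0.2116  0.01  ] [ 0.384  -0.2823  0.005 ] -2.7158757439066648 0.17120740722516845 0.022
mid [ 0.4798 -0.2388  0.0081] [ 0.483  -0.2409  0.0095]
0.021280572256986804 29.392329063266516 [-0.346   0.9925  3.9596] [ 0.4816 -0.24    0.0263]
0.021283067244964628 [-0.2812  0.5082 -0.5418]
target [0.5404 0.1069] -3.4695926535897934
case 0.53 [447.7, 325.5] [ 0.3577  0.4261 -0.    ]
lid_hinge 0.75 [233.6, 169.6] [0.5901 0.073  0.034 ]
lid_top_edge 0.74 [139.1, 184.9] [0.6547 0.0477 0.15  ]
opener_mid 0.69 [279.0, 271.2] [0.541  0.1071 0.28  ]
9.3917 [-0.0437 -0.0298  0.0453  1.646   0.     -1.2849]
```

View pics/w2.png

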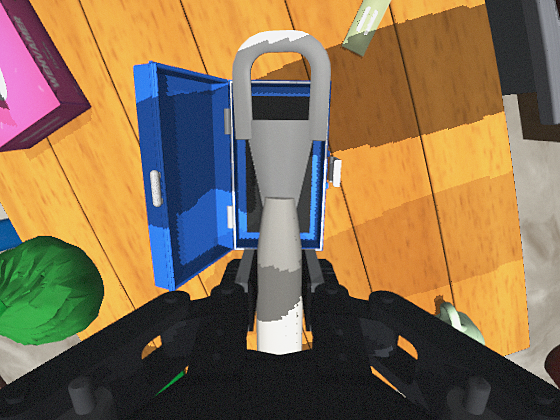

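The opener is held along the tray. The tray rim corners are at about (231,80), (330,82), (325,249) and (235,249), and the lid's free edge runs from (138,66) to (162,288).

```bash
cat > d.py <<'E'
from h import *
np.set_printoptions(precision=4,suppress=True)
f=eyes.grab_frame('wrist')
P=np.array([onz(f,p,.034)[:2] for p in [(231,80),(330,82),(325,249),(235,249)]]);print(P,P.mean(0))
for i in range(4): d=P[(i+1)%4]-P[i];print(np.linalg.norm(d),np.arctan2(d[1],d[0]))
print('yaw guess', readout.state()['joints'][0])
# fit C,yaw to pixels
from scipy.optimize import least_squares
px=np.array([(231,80),(330,82),(325,249),(235,249)],float)
loc=np.array([(60,-107.5,34),(-60,-107.5,34),(-60,107.5,34),(60,107.5,34)])/1000
def X(q,l): c,s=np.cos(q[2]),np.sin(q[2]);return np.c_[q[0]+c*l[:,0]-s*l[:,1],q[1]+s*l[:,0]+c*l[:,1],l[:,2]]
r=least_squares(lambda q:(proj(f,X(q,loc))-px).ravel(),[.534,.088,-.328]);print(r.x,r.fun)
X2=X(r.x,np.array([[.06,0,.034]]));print('hinge',X2)
e=onz(f,(139,185),.15)
E
python3 d.py
```

```text
[[ 0.5553 -0.0273]
 [ 0.4454  0.0126]
 [ 0.5119  0.2138]
 [ 0.6274  0.1743]] [0.535  0.0933]
0.1169172904239481 2.793221076555053
0.2118891432293328 1.251372281394295
0.12201318936661161 -0.3289574068956528
0.21417163085400087 -1.9142190236351815
yaw guess -0.04336857553307696
[ 0.5351  0.0936 -0.3337] [-1.1398  0.1192  1.5229 -1.3969 -0.99    1.05    0.5683  0.6637]
hinge [[0.5918 0.0739 0.034 ]]
```

```bash
cat > e.py <<'E'
from h import *
np.set_printoptions(precision=4,suppress=True)
C=np.array([.535,.0928]);yc=-.333
W=lambda x,y,z:np.r_[C+x*np.array([np.cos(yc),np.sin(yc)])+y*np.array([-np.sin(yc),np.cos(yc)]),z]
f=eyes.grab_frame('wrist');print('box',onz(f,(90,105),.1),'green',onz(f,(100,285),.05))
yaw=yc+np.pi  # closing along case x
q=min([down(yc),down(yc+np.pi)],key=lambda q:abs(env.inverse_kinematics(W(-.004,.02,.2),q)[5]+1.28))
env.move_ptp(W(-.004,.02,.15),q)
env.move_l(W(-.004,.02,.045),speed=.15)
z=.036
base=readout.state()['ft_force'][2]
while z>.0285:
    env.move_l(W(-.004,.02,z),speed=.03); fz=readout.state()['ft_force'][2]-base
    if fz>2: break
    z-=.001
print('z',z,fz,readout.state()['eef_pos'])
env.grip(.045); env.pause(.2)
env.move_l(W(-.004,.02,.30),speed=.3)
f=save('wrist','w3.png')
for n,z in [('lid_top_edge',.14),('opener_mid',.0135)]:
    for s in eyes.spot_point(n,'wrist')[:1]: print(n,s['conf'],s['pixel'],onz(f,s['pixel'],z))
print(readout.state()['time'])
for x in (.16,.15): print(env.inverse_kinematics(W(x,0,.127),q),env.inverse_kinematics(W(x,0,.3),q))
E
python3 e.py
```

```text
box [ 0.6937 -0.043   0.1   ] green [0.8211 0.1596 0.05  ]
z 0.029999999999999992 3.7311876202250978 [0.5379 0.113  0.0303]
lid_top_edge 0.63 [134.3, 179.3] [0.6573 0.0483 0.14  ]
opener_mid 0.93 [276.8, 180.1] [0.5405 0.1136 0.0135]
14.7
[-0.1307  0.3837  0.189   1.3761  0.     -1.3685] [-0.1307  0.4111  0.5378  1.6975  0.     -1.3685]
[-0.1277  0.3551  0.154   1.3697  0.     -1.3655] [-0.1277  0.3781  0.4968  1.6896  0.     -1.3655]
```

View pics/w3.png

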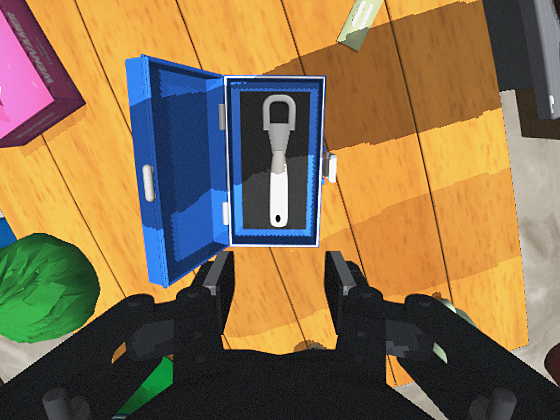

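The opener lies flat in the middle of the tray, from (278,97) to (278,225). The lid edge is at (134,180), leaning back at about 1.9 rad. Next I sweep the lid over from behind with closed fingers.

```bash
cat > g.py <<'E'
from h import *
np.set_printoptions(precision=3,suppress=True)
C=np.array([.535,.0928]);yc=-.333
W=lambda x,y,z:np.r_[C+x*np.array([np.cos(yc),np.sin(yc)])+y*np.array([-np.sin(yc),np.cos(yc)]),z]
st=readout.state();q=st['tcp_rot']
env.grip(0.0,20)
env.move_l(W(.165,.03,.30),speed=.3)
env.move_l(W(.165,.03,.107+.022),speed=.25)
b=readout.state()['ft_force'];print('base',b)
def face(th,rho): return .06-rho*np.cos(th)+.026*np.sin(th), .034+rho*np.sin(th)+.026*np.cos(th)
ok=True
for th in [1.5,1.35,1.2,1.05,.9,.75,.6,.45,.3,.2]:
    k=(1.5-th)/1.3; rho=.073+k*.029; x,z=face(th,rho)
    env.move_l(W(x+.015*(1-k),.03*(1-k),z+.022),speed=.12)
    F=readout.state()['ft_force']-b;print(th,F)
    if np.linalg.norm(F)>15: ok=False;print('STOP');break
f=save('scene','s2.png')
print(readout.state()['time'],readout.state()['eef_pos'])
i=f['img'][110:260,180:380];cv2.imwrite('pics/s2c.png',cv2.resize(i,None,fx=3,fy=3,interpolation=2)[:,:,::-1])
E
python3 g.py
```

```text
base [ 0.157 -0.619  0.503]
1.5 [ 2.964 -4.943 21.916]
STOP
17.6917 [0.64  0.089 0.138]
```

View pics/s2c.png

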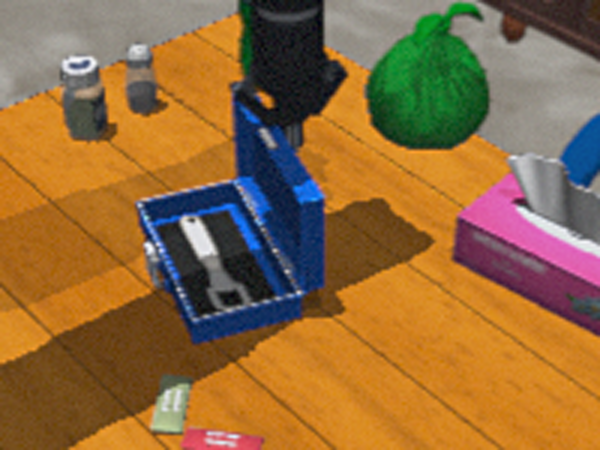

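The lid is upright, but its edge (about z 0.157) is under the flare of the fingers, so I hooked too deep. I raise the tool so that only the fingertips push.

```bash
cat > g2.py <<'E'
from h import *
np.set_printoptions(precision=3,suppress=True)
C=np.array([.535,.0928]);yc=-.333
W=lambda x,y,z:np.r_[C+x*np.array([np.cos(yc),np.sin(yc)])+y*np.array([-np.sin(yc),np.cos(yc)]),z]
b=np.array([.157,-.619,.503])
def face(th,rho): return .06-rho*np.cos(th)+.026*np.sin(th), .034+rho*np.sin(th)+.026*np.cos(th)
p=readout.state()['eef_pos']; env.move_l([p[0],p[1],.156],speed=.1)
print('lifted',readout.state()['ft_force']-b)
for th in [1.5,1.35,1.2,1.05,.9,.75,.6,.45,.3,.2]:
    k=(1.5-th)/1.3; rho=.099+k*.004; x,z=face(th,rho)
    env.move_l(W(x+.015*(1-k),.03*(1-k),z+.022),speed=.12)
    F=readout.state()['ft_force']-b;print(th,F)
    if np.linalg.norm(F)>14: print('STOP');break
f=save('scene','s3.png')
print(readout.state()['time'],readout.state()['eef_pos'])
i=f['img'][110:260,180:380];cv2.imwrite('pics/s3c.png',cv2.resize(i,None,fx=3,fy=3,interpolation=2)[:,:,::-1])
E
python3 g2.py
```

```text
lifted [-0.238 -0.353 -1.453]
1.5 [-0.477  0.718 -0.634]
1.35 [-0.607  1.636 -0.642]
1.2 [ 0.376  0.672 -0.518]
1.05 [-0.062  0.161  0.657]
0.9 [-1.247  1.084  0.21 ]
0.75 [-0.44   0.323 -0.468]
0.6 [-0.046 -0.307 -0.302]
0.45 [ 0.065  0.409 -0.655]
0.3 [0.033 0.826 0.2  ]
0.2 [-0.948  0.55   0.297]
21.0417 [0.501 0.104 0.102]
```

View pics/s3c.png

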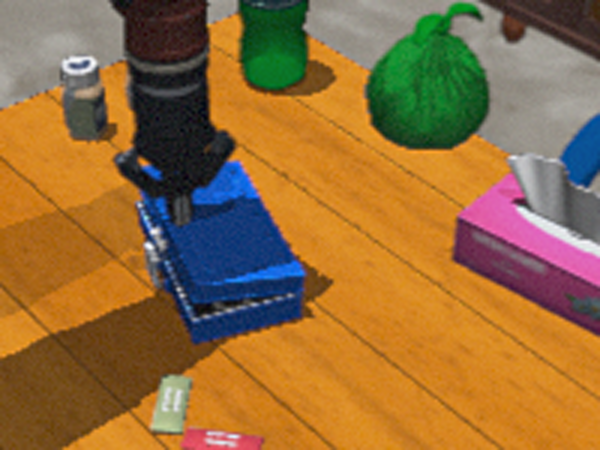

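The lid is almost down with the fingertips on its front part. Now the press, in small steps.

```bash
cat > p.py <<'E'
from h import *
np.set_printoptions(precision=3,suppress=True)
C=np.array([.535,.0928]);yc=-.333
W=lambda x,y,z:np.r_[C+x*np.array([np.cos(yc),np.sin(yc)])+y*np.array([-np.sin(yc),np.cos(yc)]),z]
b=np.array([.157,-.619,.503])
x=.06-.104
env.move_l(W(x,0,.095),speed=.05)
z=.094
while z>.0755:
    env.move_l(W(x,0,z),speed=.03); s=readout.state();fz=s['ft_force'][2]-b[2];print(round(z,4),round(s['eef_pos'][2],4),round(fz,1))
    if fz>26: break
    z-=.001
env.move_l(W(x,0,z+.004),speed=.03)
env.move_l(W(x,0,.20),speed=.2);env.pause(.3)
f=save('scene','s4.png')
for s in eyes.spot_point('lid_top_edge','scene')[:1]: print(s['conf'],onz(f,s['pixel'],.06),W(-.06,0,.06))
print(readout.state()['time'])
i=f['img'][110:260,180:380];cv2.imwrite('pics/s4c.png',cv2.resize(i,None,fx=3,fy=3,interpolation=2)[:,:,::-1])
E
python3 p.py
```

```text
0.094 0.094 0.7
0.093 0.0932 2.9
0.092 0.0927 9.2
0.091 0.0918 9.3
0.09 0.0905 7.9
0.089 0.0894 6.2
0.088 0.0882 4.9
0.087 0.0871 4.4
0.086 0.0859 2.6
0.085 0.0848 0.6
0.084 0.0838 -0.5
0.083 0.0828 -0.3
0.082 0.082 1.2
0.081 0.0819 9.3
0.08 0.0817 17.8
0.079 0.0815 24.9
0.078 0.0814 32.9
0.6 [0.474 0.105 0.06 ] [0.478 0.112 0.06 ]
27.0833
```

View pics/s4c.png

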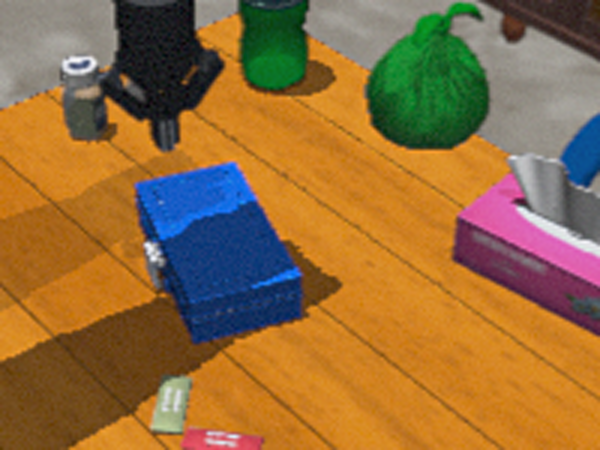

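The case is shut edge to edge with the catch over at about (155,260), and it stayed shut with the gripper clear. The sachets have not moved.

```bash
python3 -c "
from h import *
print(env.job_done())"
```

```text
the job is handed in; nothing more can be done
None
```

The bottle opener lies flat in the case, and the case is shut with the catch snapped over; it stayed shut once the gripper let go, and I handed the job in at about 27 s (the wrist force I logged peaked at about 33 N).

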